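# Make the drill jig ready: clamp the bar and close the bush plate

### The arm

A 7-joint arm with a two-finger parallel gripper is mounted at the origin on the work surface. World frame = base frame: x ahead of the robot, y to its left, z up, the work surface at z = 0. Lengths are in m, angles in rad, forces in N, time in s.
With the tool pointing down it reaches from about 0.4 to 0.9 m from the base axis. Payload 5.5 kg.
Tool frame: the origin (TCP) lies midway between the tips of the shut fingers; the grasp point (between the pads) lies 19 mm behind it (manip.grip_depth is the distance from the TCP to the grasp point, in m); z points along the fingers, x is the direction in which the jaws open and shut, and the axes are right-handed (so a half turn about z gives the same grasp; the last joint's range is limited). The gripper opens to 92 mm and grips with 3 to 60 N. Pads are 19 mm wide; open, the fingers measure 130 mm over their backs; the gripper's body (75 mm by 190 mm) begins 47 mm behind the grasp point.
Start: joints at [1.561, 0.501, -0.427, 1.55, 0.221, 1.138, -0.21], TCP at [0.175, -0.626, 0.227] pointing down, gripper open.
Joint ranges: [-2.88, 2.88], [-0.31, 2.03], [-1.54, 1.56], [0.2, 2.42], [-1.41, 4.55], [0.19, 2.02], [-2.57, 2.57]. Speed limits (rad/s): [2.57, 2.57, 3.14, 3.14, 3.14, 3.14, 3.14].

### API

Orientations are given as a unit quaternion [x, y, z, w].
In Python, from bench import manip, effector, viewer gives the robot as it stands. Calls block until the motion is done:
- manip.move_pose(position, orientation): joint-space move of the TCP to a pose.
- manip.servo_line(position, ori=None, vel=0.15): straight line of the TCP; ori=None keeps the orientation; vel is the mean speed in m/s.
- manip.movej(angles): joint-space move.
- effector.open_jaws() and effector.close(f_grip=None): open the fingers fully, or close them until they stop; f_grip is the grip in N (None keeps the last).
- manip.sleep(seconds).
- manip.solve_ik(position, orientation): joint angles nearest the present ones, or None.
- viewer.get_image(name): name is "scene" or "top"; returns the picture (420x560x3 uint8, red, green, blue); there is no depth.
- viewer.get_calibration(name): a dict with "vfov" (degrees; the focal length in pixels is half the picture's height over the tangent of half this angle, whatever the lens; pixels are square), "cx", "cy" (the principal point, pixels), "eye" and "attitude" of the camera in the world. Camera axes: x right, y down, z forward; pixel columns grow to the right and rows downward; lengths in m; the calibration is good to about 2 mm. A picture is of the moment at which its call begins. get_calibration takes no time and is no camera call.
A pose or a line that the arm cannot do raises manip.PlanningError and nothing moves.
- manip.hand_in(): hands the job in, once; it reports no verdict.
Readings, each from a call of its own:
- manip.current_clock(): time.
- manip.current_q(): joint angles.
- manip.current_joint_velocities(): joint speeds.
- manip.current_tau(): joint torques, N m.
- manip.current_tool_pos(): TCP position.
- manip.current_tcp_rot(): TCP orientation.
- manip.current_force(): force on the tool from outside, world axes, zero at the start.
- manip.current_wrist_torque(): the same for the moment, N m.
- manip.current_finger_gap(): finger opening in m.
Only numpy, scipy, OpenCV 4.12 (cv2) and the standard library are available. Lean on these libraries where they do the work, as an engineer would, in place of code of your own. Each camera call takes 0.05 s, during which the arm holds its last target. There are 200 camera calls.

### The job

Get the flat brass bar in the drill jig ready for drilling: bring it fully home against the end block, lock the sliding stop tight up behind it with the orange wing knob, and swing the blue bush plate down flat on its rails. Leave the oil bottle, the countersink and the brush where they are.

Things in the scene. Friction and masses are not known exactly. Their poses are not given: they have to be found in the camera images.
- jig: the drill jig's dark anodised base, 440 long (its y), 120 wide (x), 22 high, fixed to the bench. Origin: centre of its underside, on the bench top; z up. A T-slot runs along its middle (y). Two steel guide rails (tops 36 above the bench) make a 33 wide channel from y = -40 to the end block at y = 130; the bar lies in it on the base's top. The sliding stop is at the -y end
- end_block_face (a point): point on the middle of the end block's face that the bar's head must touch, at jig (0, 130, 26); the face looks to the jig's -y. The block is fixed, 66 wide, its top 36 above the bench
- bar: the loose workpiece: flat brass bar 180 (its y) x 30 (its x) x 8 high, about 0.36 kg; origin at the centre of its underside. It lies in the channel, parallel to it, 10 to 35 short of the end block; it slides easily along the channel when pushed
- bar_head (a point): middle of the bar's +y end face (towards the end block), 4 above its underside
- bar_tail (a point): middle of the bar's -y end face (towards the sliding stop), 4 above its underside; when the bar is home this end stands 10 clear of the guide rails
- stop (a joint): place of the sliding stop along the T-slot, m: 0 at its outer end, grows towards the end block (jig +y); 0.115 when it touches a bar that is fully home. With the knob loose the stop slides at about 2 N; with the knob tight it is held fast. A bare aluminium block 50 long (y), 46 wide, its top 46 above the bench; starts at 0 to 0.045, clear of the bar, knob loose
- stop_face (a point): middle of the sliding stop's front face (looks to jig +y), 26 above the bench; axes as the jig's
- wing_knob (a joint): angle of the orange wing knob on top of the stop, rad: 0 = fully tight (end stop); grows as it is loosened (anticlockwise from above), 1.6 at most. Starts loose, at 0.8 to 1.35. Turn it clockwise from above to tighten (0.1 to 0.15 N m); it begins to bite at about 0.5, is locked below 0.25, and stays where it is left. At 0 the wing lies in line with the slot (along the jig's y)
- knob_grip (a point): centre of the knob's wing, on the knob's axis, 70 above the bench. The wing is a bar 58 long, 13 thick, 22 high (59 to 81 above the bench); this point's own y axis runs along the wing, z up. Grip it from above across the 13; 13 are free between the wing's underside and the stop's top. The stop can be slid by holding the knob
- bush_plate (a joint): angle of the hinged bush plate, rad: 0 = down flat on the guide rails, grows as it opens, 1.8 at most; starts standing open between 1.35 and 1.75. The hinge is stiff (0.22 N m): the plate stays where it is left and must be pushed all the way down (1 to 3 N near its edge)
- plate_hinge (a point): middle of the bush plate's hinge line, which runs along the jig's x, 42 above the bench, at jig (0, 168, 42). The closed plate reaches from here 116 towards the jig's -y
- plate_edge (a point): middle of the plate's free edge, on its outer face, 116 from the hinge. The blue plate is 110 long, 64 wide, 12 thick, with two steel drill bushes at 62 and 98 from the hinge, 3 proud; a thumb tab 26 wide, 8 thick sticks out 15 past this edge. Open, its outer face looks to the jig's +y; closed, it looks up, 48 above the bench
- oil_bottle: yellow cutting-oil bottle with a red cap, 48 across, 130 high, loose, standing beside the jig; origin at the centre of its underside. Leave alone
- countersink: hand countersink, green handle, steel shank and cone, 150 long, loose, lying beside the jig. Leave alone
- chip_brush: chip brush, brown wooden handle, 190 long, loose, lying between the jig and the robot. Leave alone
Not all that is in view belongs to the job. There is more than one size of the bar; the one meant has the size given above.

How it is judged:
At the end, for the whole second after the job is handed in: The bar lies flat in the channel with its head against the end block (within 2 mm), the sliding stop stands against its tail (gap under 2 mm), the wing knob is turned to within 0.25 rad of fully tight, the bush plate is down (under 0.06 rad open), and all is at rest (y of bar_head in the frame of end_block_face between -0.002 and 0.002 m and z of bar_head in the frame of end_block_face below 0.002 m and angle between the y axis of bar and the y axis of jig, either way round below 0.05 rad and y of bar_tail in the frame of stop_face below 0.002 m and value of joint wing_knob below 0.25 rad and value of joint bush_plate below 0.06 rad and linear speed of bar below 0.02 m/s); the robot touches nothing.
It fails at once if the oil bottle was moved or knocked over (distance of oil_bottle from where it was at the start of the episode above 0.02 m or angle between oil_bottle's own z axis and vertical above 0.5 rad).
It fails at once if the countersink was moved (distance of countersink from where it was at the start of the episode above 0.02 m).
It fails at once if the brush was moved (distance of chip_brush from where it was at the start of the episode above 0.02 m).
It also fails if it takes over 48 s, if anything falls off the work surface, if the arm or the gripper's body presses on something with over 40 N, if the wrist force passes 120 N, or if a joint passes its speed limit or range.

## Working session

There is one attempt and no reset: what is moved stays moved. The work goes in short steps, each a Python script; the robot and the scene stay as the last script left them, time stands still between calls to the robot, and variables do not carry over. Pictures are saved under pics/ and viewed, about 8 in all and at most 12, crops included, and the job is handed in when it is done.

```bash
mkdir -p pics; ls; python3 - <<'E'
from bench import manip, effector, viewer
import cv2
for n in("scene","top"):
    im=viewer.get_image(n); cv2.imwrite(f"pics/{n}0.png",im[:,:,::-1]); print(viewer.get_calibration(n))
print(manip.current_clock(),manip.current_tool_pos(),manip.current_tcp_rot(),manip.grip_depth)
E
```

```text
pics
{'vfov': 45.11183906064716, 'cx': 280.5458124117012, 'cy': 208.7835345818081, 'eye': array([1.26473515, 0.1569822 , 1.23523686]), 'attitude': array([ 0.59796513,  0.74758302, -0.22322484, -0.18365187])}
{'vfov': 47.396286769361396, 'cx': 283.07777536519495, 'cy': 209.70847157904078, 'eye': array([0.33051024, 0.01420973, 1.12910954]), 'attitude': array([-0.70007391,  0.70780024, -0.07033565,  0.0629939 ])}
0.1 [ 0.17487698 -0.6253693   0.2257733 ] [ 7.96682388e-01 -6.04397537e-01 -6.83307246e-04 -5.68886500e-04] 0.0188
```

View pics/scene0.png

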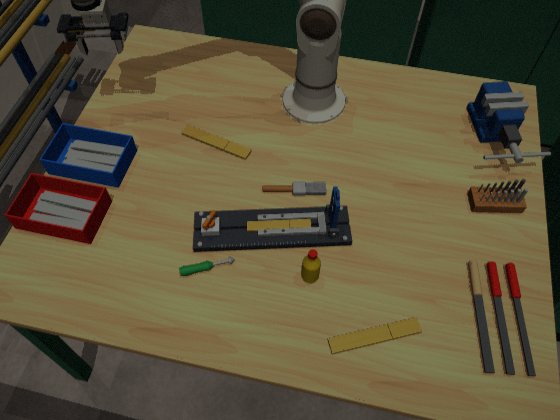

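View pics/top0.png

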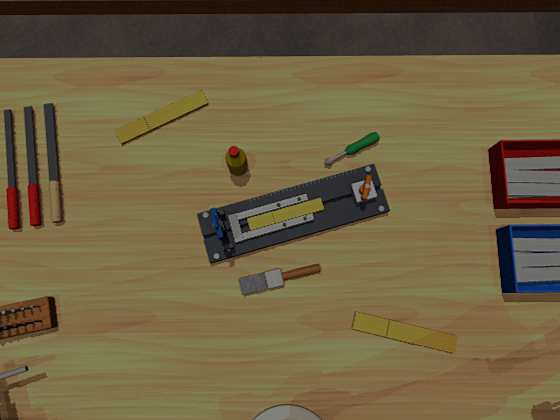

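The scene view shows the jig at about (272,228) and the bottle at (311,267). In the top view the jig runs from (210,240) to (380,190), with the knob at (366,187). The plate is open at (217,223), and its hinge end lies towards world +y. I'll zoom in next.

```bash
python3 - <<'E'
import cv2
t=cv2.imread("pics/top0.png")[155:270,190:395]; cv2.imwrite("pics/tz.png",cv2.resize(t,None,fx=3.9,fy=3.9,interpolation=cv2.INTER_CUBIC))
t=cv2.imread("pics/scene0.png")[175:285,175:360]; cv2.imwrite("pics/sz.png",cv2.resize(t,None,fx=4.3,fy=4.3,interpolation=cv2.INTER_CUBIC))
E
```

```text
(no output)
```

View pics/tz.png

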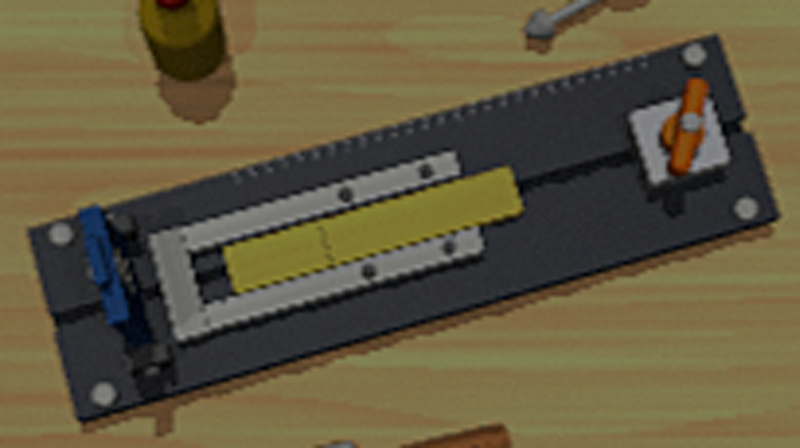

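View pics/sz.png

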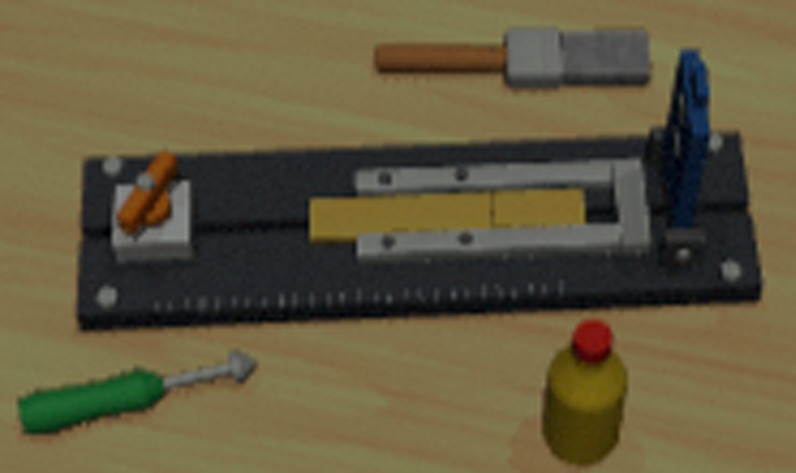

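```bash
cat > h.py <<'E'
import numpy as np
from scipy.spatial.transform import Rotation as R
from scipy.optimize import least_squares
from bench import manip, effector, viewer
C={n:viewer.get_calibration(n) for n in("scene","top")}
def proj(n,P):
    c=C[n]; f=210/np.tan(np.radians(c["vfov"])/2)
    p=(np.atleast_2d(P)-c["eye"])@R.from_quat(c["attitude"]).as_matrix()
    return f*p[:,:2]/p[:,2:]+[c["cx"],c["cy"]]
def jw(j,P):
    P=np.atleast_2d(np.array(P,float))*1e-3
    return R.from_euler("z",j[2]).apply(P)+[j[0],j[1],0]
def top(*p): return np.array(p)/3.9+[190,155]-[.37,.37]
def sc(*p): return np.array(p)/4.3+[175,175]-[.38,.38]
E
cat > fit.py <<'E'
from h import *
K=[[60,220,22],[60,-220,22],[-60,-220,22],[-60,220,22],[33,130,36],[-33,130,36],[33,-40,36],[-33,-40,36]]
T=top((30,230),(720,37),(778,213),(80,418),(190,250),(205,322),(458,152),(484,230))
S=sc((760,290),(80,317),(85,158),(740,134),(612,240),(612,165),(357,235),(355,172))
# first four = base corners; the rail corners are checks
def res(j,m=slice(0,4)): return np.r_[(proj("top",jw(j,K))-T)[m].ravel(),(proj("scene",jw(j,K))-S)[m].ravel()]
o=least_squares(res,[.55,0,.2],loss="soft_l1"); j=o.x; print("jig",j); print(res(j,slice(None)).reshape(-1,2).round(1).tolist())
def fit(f,x0,T,S):
    o=least_squares(lambda x:np.r_[(proj("top",jw(j,f(x)))-T).ravel(),(proj("scene",jw(j,f(x)))-S).ravel()],x0)
    print(o.x.round(3),o.fun.reshape(-1,2).round(1).tolist()); return o.x
print("stop face x,y"); fit(lambda x:[[x[0]+23,x[1],46],[x[0]-23,x[1],46],[x[0]+23,x[1]-50,46],[x[0]-23,x[1]-50,46]],[0,-150],
 top((628,112),(650,188),(712,95),(730,165)),sc((190,242),(188,182),(115,245),(115,185)))
print("bar head x,y"); fit(lambda x:[[x[0]+15,x[1],30],[x[0]-15,x[1],30],[x[0]+15,x[1]-180,30],[x[0]-15,x[1]-180,30]],[0,110],
 top((225,248),(235,292),(517,166),(523,214)),sc((585,228),(585,190),(312,240),(310,198)))
print("knob x,y,ang(ccw from jig y)"); fit(lambda x:[[x[0]-29*np.sin(x[2]),x[1]+29*np.cos(x[2]),81],[x[0]+29*np.sin(x[2]),x[1]-29*np.cos(x[2]),81]],[0,-180,1.],
 top((682,168),(697,85)),sc((168,158),(126,222)))
print("bottle cap top x,y"); fit(lambda x:[[x[0],x[1],130]],[100,100],top((173,2)),sc((592,330)))
print("plate tab tip angle"); fit(lambda x:[[x[1],168-131*np.cos(x[0])+6*np.sin(x[0]),42+131*np.sin(x[0])]],[1.5,0],top((95,262)),sc((690,52)))
j.tofile("jig.bin")
E
python3 fit.py
```

```text
jig [ 0.53818034 -0.02218616  0.27162058]
[[-1.2, -0.9], [-0.5, -1.4], [0.5, 0.5], [-1.2, 0.1], [-2.8, -6.7], [0.9, 1.9], [-1.4, -1.4], [0.1, 5.2], [0.3, -1.0], [-1.4, -0.5], [-0.7, -0.2], [-0.5, -0.6], [1.7, 1.0], [-0.5, -1.4], [-0.4, 4.7], [-0.6, -0.7]]
stop face x,y
[  -1.528 -145.073] [[-0.2, 0.3], [0.2, -0.7], [-1.4, -1.1], [0.2, -0.6], [-0.1, -0.8], [0.6, -0.9], [-1.0, -0.7], [-0.4, -0.9]]
bar head x,y
[ -1.027 109.558] [[-0.9, -0.4], [-0.0, 0.5], [-2.0, -0.4], [0.3, -0.7], [-0.1, -0.6], [-1.0, -0.8], [-1.0, -0.8], [-0.7, -0.1]]
knob x,y,ang(ccw from jig y)
[-4.1000e-02 -1.6945e+02  1.0850e+00] [[-0.8, 0.5], [-0.3, -2.7], [0.1, -2.5], [-0.7, -1.0]]
bottle cap top x,y
[139.78  97.07] [[-0.5, -1.6], [-0.1, -2.1]]
plate tab tip angle
[ 1.543 -7.268] [[1.5, 2.0], [1.4, 3.5]]
```

```bash
cat >> h.py <<'E'
import os
if os.path.exists("jig.bin"): J=np.fromfile("jig.bin")
def W(x,y,z): return jw(J,[x-1.1,y,z])[0]   # x shift: bar and stop both measured ~-1.1 off
def down(a): return (R.from_euler("z",a)*R.from_euler("x",np.pi)).as_quat()
E
python3 - <<'E'
from h import *
for s in (0,-np.pi):
    for y,k in((-170,1.085),(-75,1.085),(-75,0.5),(-75,-.05)):
        for z in (51,130):
            q=manip.solve_ik(W(0,y,z),down(J[2]+k+s)); print(s,y,k,z,None if q is None else np.round(q,2))
for s in (0,-np.pi):
    for y,z in((200,230),(200,140),(70,50)):
        q=manip.solve_ik(W(-8,y,z),down(J[2]+s)); print(s,y,z,None if q is None else np.round(q,2))
E
```

```text
0 -170 1.085 51 [ 0.93  0.85 -0.95  1.76  0.82  0.99  1.01]
0 -170 1.085 130 [ 0.96  0.74 -1.    1.72  0.7   1.08  1.09]
0 -75 1.085 51 [ 0.83  0.79 -0.97  1.88  0.82  0.93  0.83]
0 -75 1.085 130 [ 0.86  0.66 -1.    1.84  0.65  1.02  0.95]
0 -75 0.5 51 [ 0.84  0.8  -0.98  1.88  0.83  0.94  0.23]
0 -75 0.5 130 [ 0.89  0.68 -1.05  1.84  0.69  1.04  0.33]
0 -75 -0.05 51 [ 0.8   0.76 -0.91  1.88  0.77  0.9  -0.27]
0 -75 -0.05 130 [ 0.85  0.64 -0.98  1.84  0.63  1.01 -0.17]
-3.141592653589793 -170 1.085 51 [ 0.61  0.66 -0.46  1.77  0.39  0.8  -1.83]
-3.141592653589793 -170 1.085 130 [ 0.67  0.57 -0.55  1.73  0.35  0.94 -1.8 ]
-3.141592653589793 -75 1.085 51 [ 0.54  0.62 -0.55  1.88  0.45  0.76 -2.04]
-3.141592653589793 -75 1.085 130 [ 0.64  0.52 -0.67  1.84  0.4   0.91 -2.  ]
-3.141592653589793 -75 0.5 51 [ 0.45  0.59 -0.42  1.89  0.34  0.73 -2.54]
-3.141592653589793 -75 0.5 130 [ 0.55  0.49 -0.55  1.85  0.32  0.89 -2.52]
-3.141592653589793 -75 -0.05 51 [-0.13  0.57  0.33  1.91 -0.27  0.7  -2.57]
-3.141592653589793 -75 -0.05 130 [-0.56  0.6   0.91  1.88 -0.58  0.95 -2.3 ]
0 200 230 [ 0.61  0.51 -1.29  1.89  0.54  1.16 -0.6 ]
0 200 140 [ 0.57  0.72 -1.3   1.97  0.8   1.1  -0.81]
0 70 50 [ 0.43  0.6  -0.71  2.01  0.57  0.74 -0.36]
-3.141592653589793 200 230 [ 0.61  0.51 -1.29  1.89  0.54  1.16  2.54]
-3.141592653589793 200 140 [ 0.57  0.72 -1.3   1.97  0.8   1.1   2.33]
-3.141592653589793 70 50 [-0.68  0.58  0.68  2.05 -0.57  0.7  -2.5 ]
```

```bash
python3 - <<'E'
from h import *
a=J[2]+1.085; o=down(a)
manip.move_pose(W(0,-170,150),o)
manip.servo_line(W(0,-170,52),vel=.12)
print("F down",manip.current_force().round(2))
effector.close(15); print("gap",manip.current_finger_gap(),"F",manip.current_force().round(2))
manip.servo_line(W(0,-85,52),vel=.08)
yj=lambda v:R.from_euler("z",-J[2]).apply(v).round(2)
print(manip.current_clock(),yj(manip.current_force()))
for y in np.arange(-83,-67,1.):
    manip.servo_line(W(0,y,52),vel=.02)
    F=yj(manip.current_force()); p=yj((manip.current_tool_pos()-W(0,0,0))*1000); print(y,p,F)
    if F[1]<-12: break
import cv2; cv2.imwrite("pics/t1.png",viewer.get_image("top")[:,:,::-1]); print(manip.current_clock())
E
```

```text
F down [ 0.64 -0.31  0.23]
gap 0.025241355940839327 F [ 0.19 -0.76  0.07]
5.5 [ 1.75 -1.02 -1.82]
-83.0 [-5.000e-02 -8.371e+01  5.199e+01] [ 0.98 -3.95 -2.44]
-82.0 [-5.000e-02 -8.252e+01  5.201e+01] [ 1.6  -3.65 -1.94]
-81.0 [-5.000e-02 -8.111e+01  5.200e+01] [ 0.57 -3.99 -2.29]
-80.0 [-7.000e-02 -7.996e+01  5.200e+01] [ 1.48 -4.01 -1.66]
-79.0 [-5.000e-02 -7.891e+01  5.200e+01] [ 0.76 -3.71 -2.02]
-78.0 [-2.000e-02 -7.789e+01  5.201e+01] [ 1.46 -4.18 -2.31]
-77.0 [-7.000e-02 -7.691e+01  5.199e+01] [ 0.81 -3.41 -1.43]
-76.0 [-3.000e-02 -7.593e+01  5.200e+01] [ 1.13 -5.68 -1.52]
-75.0 [-5.000e-02 -7.492e+01  5.200e+01] [ 1.01 -4.68 -1.43]
-74.0 [-4.000e-02 -7.392e+01  5.198e+01] [ 0.42 -4.27 -1.32]
-73.0 [-4.000e-02 -7.361e+01  5.201e+01] [-0.06 -5.58 -1.68]
-72.0 [-5.000e-02 -7.353e+01  5.200e+01] [ 1.83 -6.4  -2.5 ]
-71.0 [-6.000e-02 -7.352e+01  5.202e+01] [ 1.82 -9.06 -2.87]
-70.0 [-4.000e-02 -7.346e+01  5.205e+01] [  1.94 -10.22  -3.59]
-69.0 [-7.000e-02 -7.338e+01  5.205e+01] [  2.38 -11.92  -3.38]
-68.0 [-6.000e-02 -7.332e+01  5.206e+01] [  1.85 -13.88  -4.59]
9.55
```

```bash
python3 - <<'E'
from h import *
import cv2
print(manip.current_finger_gap(), R.from_quat(manip.current_tcp_rot()).as_euler("zyx"), J[2]+1.085)
t=viewer.get_image("top")[155:270,190:395,::-1]; t=cv2.resize(t,None,fx=3.6,fy=3.6,interpolation=cv2.INTER_CUBIC)
s=viewer.get_image("scene")[185:255,215:325,::-1]; s=cv2.resize(s,(738,470),interpolation=cv2.INTER_CUBIC)[:180+100]
t=t[150:];
o=np.zeros((t.shape[0]+s.shape[0],738,3),np.uint8); o[:t.shape[0]]=t[:,:738]; o[t.shape[0]:]=s; cv2.imwrite("pics/c1.png",cv2.convertScaleAbs(o,alpha=1.8))
E
```

```text
0.02501803714618318 [-1.35316560e+00  1.84831966e-03  3.13569119e+00] 1.3566205750458487
```

View pics/c1.png

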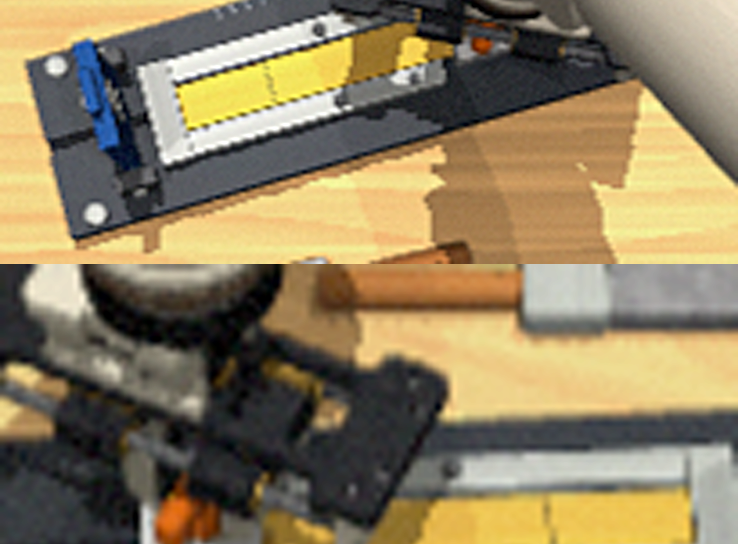

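The bar's head now appears to be against the end block, at (165,115) in the upper crop. The 25 mm finger gap means the fingertips closed on the round hub below the wing rather than the 13 mm wing. I'll regrip about 10 mm higher, press, then turn.

```bash
python3 - <<'E'
from h import *
yj=lambda v:R.from_euler("z",-J[2]).apply(v).round(2)
st=lambda t:print(t,round(manip.current_clock(),2),yj((manip.current_tool_pos()-W(0,0,0))*1000),"F",yj(manip.current_force()),"Tz",round(manip.current_wrist_torque()[2],3),"gap",round(manip.current_finger_gap(),4),flush=True)
manip.servo_line(W(0,-73.4,52),vel=.05)
effector.open_jaws()
manip.servo_line(W(0,-73.4,63),vel=.06); st("up")
effector.close(25); st("closed")
if manip.current_finger_gap()<.02:
    manip.servo_line(W(0,-70,63),vel=.03); st("push")
    p=W(0,-70,63)
    for k in np.arange(.96,-.11,-.1):
        manip.move_pose(p,down(J[2]+k)); st(round(k,2))
        if abs(manip.current_wrist_torque()[2])>1.2: break
E
```

```text
up 11.39 [  0.52 -73.64  63.73] F [0.74 0.53 0.54] Tz -0.0 gap 0.0921
closed 12.59 [ -0.15 -73.67  62.99] F [-0.55 -0.77 -0.06] Tz -0.081 gap 0.0131
push 12.86 [ -0.17 -73.41  63.03] F [ 0.32 -7.6  -0.08] Tz 0.011 gap 0.0127
0.96 13.11 [-2.000e-02 -7.327e+01  6.303e+01] F [ 0.47 -6.64 -2.59] Tz -0.074 gap 0.013
0.86 13.36 [ 6.000e-02 -7.316e+01  6.302e+01] F [ 0.67 -6.58 -2.71] Tz -0.079 gap 0.0127
0.76 13.61 [  0.16 -73.08  63.03] F [ 1.   -7.04 -2.73] Tz -0.082 gap 0.0123
0.66 13.86 [  0.27 -72.95  63.02] F [ 1.96 -6.67 -2.83] Tz -0.114 gap 0.0125
0.56 14.11 [  0.42 -72.88  63.03] F [ 1.72 -4.93 -3.13] Tz -0.142 gap 0.013
0.46 14.36 [  0.54 -72.82  63.04] F [ 1.66 -6.13 -3.98] Tz -0.086 gap 0.0129
0.36 14.61 [  0.64 -72.72  63.03] F [ 1.98 -5.86 -3.75] Tz -0.075 gap 0.0129
0.26 14.86 [  0.78 -72.68  63.01] F [ 3.04 -5.62 -4.96] Tz -0.065 gap 0.0129
0.16 15.11 [  0.91 -72.65  63.01] F [ 3.97 -5.61 -5.15] Tz -0.035 gap 0.0126
0.06 15.36 [  1.08 -72.64  62.99] F [ 4.13 -5.95 -5.94] Tz -0.065 gap 0.013
-0.04 15.61 [  1.14 -72.37  63.02] F [ 4.66 -5.88 -5.75] Tz 0.463 gap 0.013
```

```bash
python3 - <<'E'
from h import *
yj=lambda v:R.from_euler("z",-J[2]).apply(v).round(2)
st=lambda t:print(t,round(manip.current_clock(),2),yj((manip.current_tool_pos()-W(0,0,0))*1000),"F",yj(manip.current_force()),flush=True)
effector.open_jaws(); st("released")
manip.servo_line(W(0,-72.5,150),vel=.15)
effector.close(20)
o=down(J[2])
manip.move_pose(W(-8,100,260),o); manip.move_pose(W(-8,216,240),o)
manip.servo_line(W(-8,216,130),vel=.12); st("behind")
for th in np.arange(1.7,-.01,-.1):
    r=90; y=168-r*np.cos(th)+6*np.sin(th)+9.5; z=42+r*np.sin(th)+6*np.cos(th)
    manip.servo_line(W(-8,y,z),vel=.06); st(round(th,2))
    if np.linalg.norm(manip.current_force())>25: break
E
```

```text
released 16.92 [-2.000e-02 -7.000e+01  6.299e+01] F [-0.26  0.5   0.18]
behind 21.53 [ -7.37 216.12 130.66] F [0.43 0.4  0.27]
1.7 22.03 [ -7.93 194.43 130.57] F [ 0.33 -0.3  -0.44]
1.6 22.33 [ -7.98 185.72 131.81] F [ 0.29 -0.21 -0.36]
1.5 22.63 [ -7.97 176.42 132.15] F [-0.67  0.42  0.16]
1.4 22.93 [ -8.04 167.27 131.6 ] F [-0.51  0.38 -0.08]
1.3 23.23 [ -8.01 158.37 130.21] F [-0.    0.3   0.52]
1.2 23.53 [ -8.04 149.68 127.89] F [ 0.59 -0.97  0.52]
1.1 23.83 [ -8.07 141.27 124.71] F [-0.31 -0.3   1.02]
1.0 24.13 [ -8.09 133.21 120.73] F [ 0.86 -0.22 -0.1 ]
0.9 24.43 [ -8.16 125.63 115.93] F [ 0.64 -0.36  0.45]
0.8 24.73 [ -8.21 118.52 110.39] F [ 0.68 -0.34  0.91]
0.7 25.03 [ -8.25 112.02 104.19] F [ 0.69  0.5  -0.33]
0.6 25.33 [ -8.28 106.17  97.36] F [ 0.63  0.02 -0.13]
0.5 25.63 [ -8.31 101.06  89.98] F [ 0.15 -0.78  0.06]
0.4 25.93 [-8.33 96.67 82.12] F [-0.34  0.23  0.02]
0.3 26.23 [-8.36 93.09 73.85] F [ 0.42 -0.71  0.25]
0.2 26.53 [-8.35 90.37 65.29] F [-0.78  0.56  0.07]
0.1 26.83 [-8.39 88.49 56.47] F [0.4  0.42 0.24]
-0.0 27.13 [-6.84 87.54 49.  ] F [-3.38  0.56 14.06]
```

```bash
python3 - <<'E'
from h import *
import cv2
print(manip.current_force().round(1))
s=viewer.get_image("scene")[170:270,180:360,::-1]; cv2.imwrite("pics/c2.png",cv2.convertScaleAbs(cv2.resize(s,None,fx=4.4,fy=4.4,interpolation=cv2.INTER_CUBIC),alpha=1.7))
E
```

```text
[-3.4 -0.4 14.1]
```

View pics/c2.png

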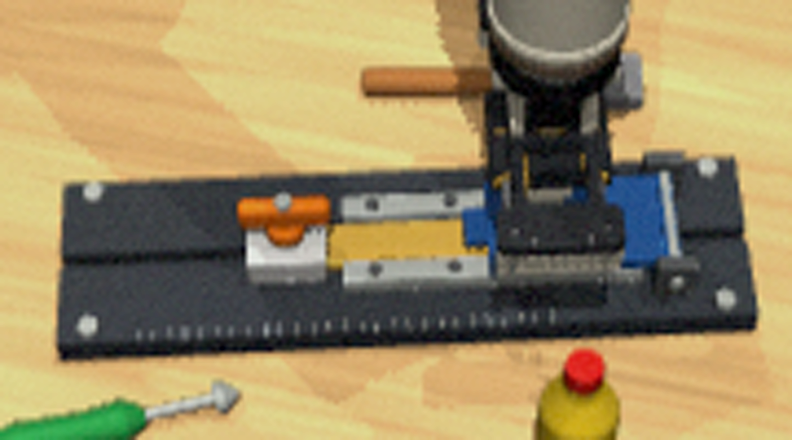

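The plate is down at (560,215) under the fingers, carrying 14 N, well above what the hinge needs. The wing at (285,210) is in line with the slot, and the stop is against the bar's tail at x≈328. I'll retreat and check.

```bash
python3 - <<'E'
from h import *
import cv2
manip.servo_line(W(-8,87,180),vel=.12); manip.move_pose([0.2,-.45,.35],down(J[2])); manip.sleep(.3)
print(manip.current_clock(),manip.current_force().round(1))
t=viewer.get_image("top"); cv2.imwrite("pics/topf.png",t[:,:,::-1])
s=viewer.get_image("scene"); cv2.imwrite("pics/scf.png",s[:,:,::-1])
a=cv2.resize(t[160:262,195:395,::-1],(780,398),interpolation=cv2.INTER_CUBIC); b=cv2.resize(s[200:252,180:360,::-1],(780,225)[:2],interpolation=cv2.INTER_CUBIC)[:200]
cv2.imwrite("pics/c3.png",cv2.convertScaleAbs(np.vstack([a,b]),alpha=1.7))
for n,i in(("top",t),("scene",s)):
    d=cv2.absdiff(i[:,:,::-1].copy(),cv2.imread(f"pics/{n}0.png"))
    print(n,[(k,int(d[y-12:y+12,x-20:x+20].max())) for k,x,y in ([("bottle",236,158),("csk",352,150),("brush",280,279)] if n=="top" else [("bottle",311,262),("csk",207,267),("brush",295,188)])])
E
```

```text
30.9417 [ 0.5 -0.6 -0.4]
top [('bottle', 12), ('csk', 10), ('brush', 8)]
scene [('bottle', 13), ('csk', 16), ('brush', 17)]
```

View pics/c3.png

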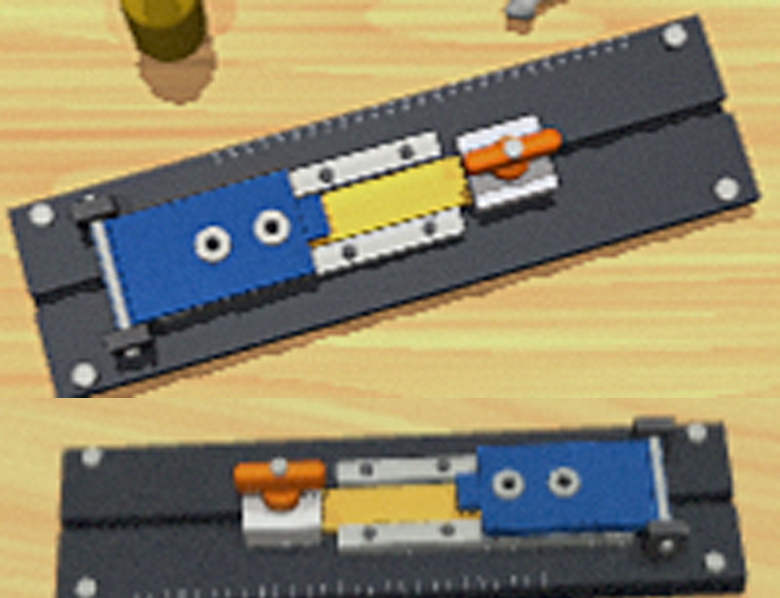

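```bash
python3 -c "
from bench import manip
manip.hand_in(); print(manip.current_clock())"
```

```text
the job is handed in; nothing more can be done
the job is handed in; nothing more can be done
```

The job is handed in, about 31 s in of the 48 s allowed. I slid the stop up by its knob, which pushed the bar home against the end block. I then turned the wing knob tight while still pressing, and folded the bush plate down onto its rails.

**Checks that came out well**
- **Bar and stop:** the slide stopped dead under about 14 N. The knob was turned with 5 to 7 N still pressing the stop, and the last pictures show no gap between stop and tail.
- **Wing knob:** it lies in line with the slot, and the wrist torque rose to 0.46 N m at about 0 rad, its end stop.
- **Bush plate:** it held 14 N with the fingertips about 49 mm above the bench, against 48 mm for a closed plate. That puts it within about 0.02 rad of flat.
- **Oil bottle, countersink and brush:** the pictures around them are unchanged apart from noise.
- **Arm:** it is clear of everything, and the force reading is back to about zero.

**Checks that failed or disagreed**
- The first grip closed to 25 mm because it caught the hub below the wing. I opened and regripped 11 mm higher, and it then read 13 mm as it should.
- The stop came to rest about 1.6 mm further along than my camera measurement predicted, which is about the error I'd expect from the images.
- I expected 2 to 3 N of drag on the plate on the way down, but saw nothing clear until it reached the rails. I can't explain that, though the pictures show it closed.
- The bar's head is hidden under the closed plate, so its contact with the end block is known only from the hard stop and a picture taken before the plate came down.

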